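Push a moisture tin down the feed chute to the stop

ROBOT

A 6-joint arm with a two-finger parallel gripper is mounted at the origin on a cart in front of the work surface, level with it; the furniture and walls round the work are solid. World frame = base frame: x ahead of the robot, y to its left, z up, the work surface at z = 0. Lengths are in m, angles in degrees, forces in N, time in s.
With the tool pointing down it reaches from about 0.25 to 0.725 m from the base axis. Payload 9.7 kg.
Tool frame: the origin (TCP) lies midway between the tips of the shut fingers; the grasp point (between the pads) lies 19 mm behind it; z points along the fingers, y is the line along which they close (so a half turn about z gives the same grasp; the last joint's range is limited). The gripper opens to 85 mm and grips with 20 to 120 N. Pads are 22 mm wide; open, the fingers measure 114 mm over their backs; the gripper's body (76 mm by 85 mm) begins 54 mm behind the grasp point. The pads swing forward as they close: fully open they stand 13 mm farther back than shut.
Start: joints at [-64.4, 4.979, 10.078, 95.1, 0, 90], TCP at [0.238, -0.496, 0.231] pointing down, gripper open.
Joint ranges: [-179.16, 179.16], [-48.56, 103.87], [-65.8, 70.77], [-126.05, 130.52], [-82.76, 87.17], [-180, 180]. Speed limits (degrees/s): [127.2, 127.2, 147.25, 180, 180, 180].

INTERFACE

Orientations are given as [roll, pitch, yaw] about the fixed x, y, z axes, in that order (R = Rz(yaw) Ry(pitch) Rx(roll)).
In Python, from workcell import * gives the robot as it stands.
- The arm moves only by the tool servo_tool, never from a script. Its argument "moves" is a list of rows, each a list of 4 numbers: the shift along the world's x, y, z in a scale on which 1.0 is 750 mm, then the turn about the world's z in fractions of the full range, 1 being pi rad. A call has 1 to 20 rows; each row is the pose to reach, as a shift and turn from the pose commanded when the call began; what a row does not reach only later rows make up. A row lasts 1/12 s, in which the tool goes at most 41.7 mm and 7.16 degrees, less where a joint would pass 70% of its speed; a pose out of reach is approached as far as the arm can. Shift and turn numbers lie between -1 and 1, and a call with a number outside is refused. A call with a gripper value outside its range is refused whole. "claw" is the closure, from 0 (fully open) to 1 (shut), set as the call begins (left out, the last holds). The fingers move at their own pace and stop on an object; "force" is the grip in N (left out, the last holds). Time passes only in rows, so rows that repeat a pose let the fingers close. It gives the time, the measured TCP pose, the force, the opening and the grip force at its end, in the units of the state.
- get_obs(): the state, without advancing time (a new reading comes with each control period).
- camera(name): name is "side" or "top"; returns the picture (420x560x3 uint8, red, green, blue); there is no depth.
- get_calibration(name): a dict with "fx", "fy", "cx", "cy" (pixels), "rvec" (rotation vector, rad) and "tvec" (3), from world to camera coordinates, as OpenCV has them. Camera axes: x right, y down, z forward; pixel columns grow to the right and rows downward; lengths in m; the calibration is good to about 2 mm. A picture is of the moment at which its call begins. get_calibration takes no time and is no camera call.
- job_done(): hands the job in; it is judged then, once.
The state is a dict: "time": time; "q": joint angles; "qd": joint speeds; "joint_efforts": joint torques, N m; "ee_pos": TCP position; "tcp_rot": TCP orientation; "wrist_force": force on the tool from outside, world axes, zero at the start; "torque": the same for the moment, N m; "opening": finger opening in m; "grasp_force": force on a finger pad.
Only numpy, scipy, OpenCV 4.12 (cv2) and the standard library are available. Lean on these libraries where they do the work, as an engineer would, in place of code of your own. Each camera call takes 0.05 s, during which the arm holds its last target. There are 200 camera calls.

TASK

Load the smallest of the three white moisture tins into the feed chute: set it upright in the flared mouth at the high end, then push it down the channel, past the sprung brake shoe, until it rests against the screw stop. Seat it there with a definite press of about 6 N (3 N at least) beyond the drag of the brake, never with more than 16 N on the stop or the chute, and withdraw. Leave the two bigger tins and the vial where they stand.

Things in the scene. Friction and masses are not known exactly. Their poses are not given: they have to be found in the camera images.
- tin_small: the smallest of three white lidded moisture tins standing on the worktop to the right of the balance: round, seen 52 mm wide and 27 mm high, its firm body 49 mm in diameter and 24 mm high, 0.08 to 0.17 kg. Origin: centre of its underside, z up its axis.
- tin_big_a: one of the two bigger white moisture tins, 58 mm wide, 27 mm high; too wide for the chute. Origin: centre of underside. Bystander; the three tins trade places.
- tin_big_b: the other bigger white moisture tin, 58 mm wide, 27 mm high. Origin: centre of underside. Bystander.
- vial: capped sample vial, 30 mm wide, 64 mm high, standing left of the chute. Origin: centre of underside. Bystander.
- chute: fixed aluminium channel on a dark base plate 116 mm wide. Origin: on the worktop under its centre line; x level, along the channel to the low end (away from the robot), y left, z up. The surface falls 12 deg (0.2094 rad) to +x and is 50 mm above the origin. All 's' below: distance down the slope from that point. Surface s -95 to 125 mm; side walls 14 mm high, 53.6 mm apart inside from s -47 on.
- chute_mouth (a point): point on the running surface in the middle of the mouth, s = -60 mm: a good place for the tin's underside centre. Here the walls flare, to 80 mm apart at s -95. Axes as the chute's. The tin does not slide by itself on this slope.
- chute_brake (a point): point on the surface, centre line, s = 6 mm, where the black brake shoe becomes straight (to s 86); its slanted lead-in starts at s -24. It stands on the left, 15 to 24 mm above the surface, 8 mm in from the wall; the tin pushes it aside against a spring (2 N, 0.5 N more per mm). Pushing the tin past takes up to about 12 N, changing on the way.
- chute_bridge (a point): middle of the underside of the bridge bar, 36 mm above the surface, s = 73 to 87 mm, 6 mm thick, on posts outside the walls. The tin fits beneath it, and gets there where the stop is set far down; keep the gripper clear of it.
- stop: stop block, s 109 to 123 mm, 50 mm wide, 28 mm high. Origin NOT on it: on the surface at s = 0; x down the slope, z square to it. Its steel screw on the centre line points uphill and ends in a rubber-backed pad (gives 1 mm at 10 N), 18 mm wide, 13 mm above the surface. The screw is set anew each time: pad face at s 66 to 100, not measured; feel for it (tin centre then s 41 to 76). 16 N at most.
Mind the look-alikes: they are no part of the job. What is shaped like the tin_small but black or orange is not meant.

How it is judged:
By the outcome, as a careful person would: the job done as asked, in the order asked, and still so for the second after the job is handed in, with the robot touching nothing.
It also fails if it takes over 70 s, if anything falls off the work surface, if the arm or the gripper's body presses on something with over 40 N, if the wrist force passes 120 N, or if a joint passes its speed limit or range.

## Working session

There is one attempt and no reset: what is moved stays moved. The work goes in short steps, Python scripts to look and compute and a tool call to move; the robot and the scene stay as the last step left them, time stands still between calls to the robot, and variables do not carry over. Pictures are saved under pics/ and viewed, at most 10 in all, crops included, and the job is handed in when it is done.

Besides the shell and the picture viewer there is one more tool, called after "Call:" as a command line: name --pt "numbers of a row" for each row, then --argument value for the rest. servo_tool: Moves the arm, as the interface text tells. Its arguments: {"type":"object","properties":{"moves":{"type":"array","items":{"type":"array","items":{"type":"number"}}},"claw":{"type":"number"},"force":{"type":"number"}},"required":["moves"]}

```bash
mkdir -p pics
cat > h.py <<'E'
from workcell import *
import numpy as np, cv2
def cal(n):
    c=get_calibration(n);R=cv2.Rodrigues(np.array(c['rvec'],float))[0];t=np.array(c['tvec'],float).ravel()
    return c,R,t
def ray(n,u,v):
    c,R,t=cal(n);d=R.T@np.array([(u-c['cx'])/c['fx'],(v-c['cy'])/c['fy'],1]);return -R.T@t,d
def onz(n,u,v,z):
    o,d=ray(n,u,v);return o+d*(z-o[2])/d[2]
def proj(n,p):
    c,R,t=cal(n);q=R@np.array(p,float)+t;return np.array([c['fx']*q[0]/q[2]+c['cx'],c['fy']*q[1]/q[2]+c['cy']])
def tri(a,b):
    (o1,d1),(o2,d2)=ray(*a),ray(*b);A=np.c_[d1,-d2];s=np.linalg.lstsq(A,o2-o1,rcond=None)[0]
    p,q=o1+d1*s[0],o2+d2*s[1];return (p+q)/2,np.linalg.norm(p-q)
E
python3 - <<'E'
from h import *
for n in('top','side'):
    cv2.imwrite(f'pics/{n}0.png',cv2.cvtColor(camera(n),cv2.COLOR_RGB2BGR)); print(n,get_calibration(n),ray(n,280,210))
print(get_obs())
E
```

```text
top {'fx': 464.5282222698213, 'fy': 464.5282222698213, 'cx': 278.4668625294228, 'cy': 209.60745404433362, 'rvec': array([ 2.16185041, -2.20090209,  0.13018888]), 'tvec': array([-0.06089552,  0.49012647,  1.55044108])} (array([ 0.33567494, -0.03434901,  1.59183612]), array([ 0.09641452, -0.02570317, -0.99501517]))
side {'fx': 484.4767665778604, 'fy': 484.4767665778604, 'cx': 285.1296623335124, 'cy': 208.83957661136455, 'rvec': array([ 1.96068175, -0.02419362,  0.00495305]), 'tvec': array([-0.47506122,  0.06603824,  1.66410471])} (array([ 0.45113583, -1.5230298 ,  0.6900329 ]), array([ 0.00427696,  0.92407194, -0.3823488 ]))
{'time': 0.1, 'q': array([-6.43991850e+01,  5.00660727e+00,  1.00395440e+01,  9.51011126e+01,
        2.19894371e-03,  8.99985307e+01]), 'qd': array([-0.01317225, -0.07206007,  0.19063005, -0.07586669,  0.03391085,
       -0.06662544]), 'joint_efforts': array([ 1.28001124e-03, -5.21561122e+01,  4.65653479e+01,  1.59993052e-02,
        3.85511578e-05, -1.79943314e-06]), 'ee_pos': array([ 0.23757088, -0.49580526,  0.23067178]), 'tcp_rot': array([-1.79931824e+02, -2.20069052e-03,  2.56022817e+01]), 'wrist_force': array([-0.6408225 , -0.16203883, -0.19708277]), 'torque': array([ 0.05777504, -0.03771001,  0.01249876]), 'grasp_force': 0.0, 'opening': 0.08586329338504772}
```

View pics/top0.png

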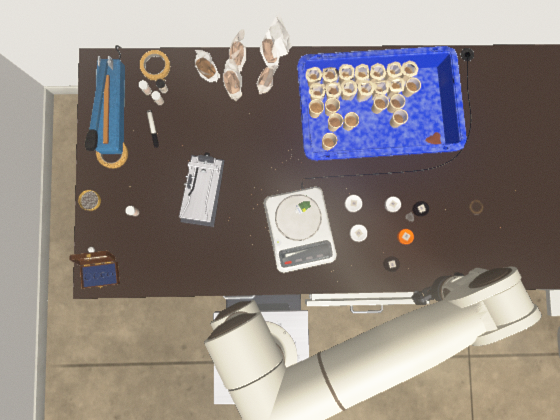

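View pics/side0.png

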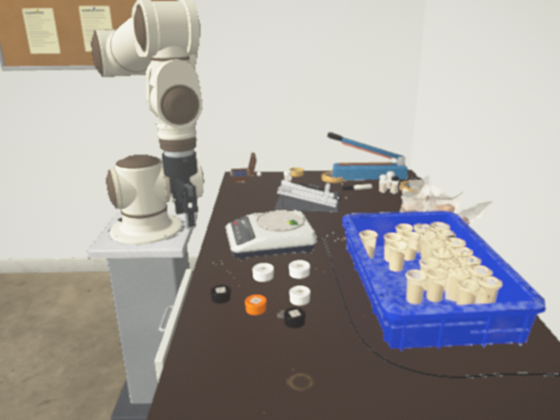

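Top view: white tins at about (354,203), (393,204) and (359,233); chute centred near (201,190), high end toward the bottom; vial at (132,211). Side view: tins at (263,271), (299,269) and (300,295); chute at (308,195). Next I measure the tin sizes and the chute pose.

Run:
```python
from h import *
ims={n:np.mean([camera(n).astype(float) for _ in range(6)],0).astype(np.uint8) for n in('top','side')}
np.savez('im.npz',**ims)
S={'top':[(354,203),(393,204),(359,233)],'side':[(299,269),(300,295),(263,271)]}
for n in S:
  g=ims[n].min(2).astype(float)
  for u,v in S[n]:
    w=g[v-14:v+15,u-16:u+17]; bg=np.median(w[[0,1,-1,-2]]); fg=np.percentile(w,92)
    a=np.clip((w-bg)/(fg-bg),0,1); 
    m=cv2.resize(w,None,fx=8,fy=8,interpolation=cv2.INTER_CUBIC)
    b=(m>(bg+fg)/2).astype(np.uint8)
    c=max(cv2.findContours(b,cv2.RETR_EXTERNAL,cv2.CHAIN_APPROX_NONE)[0],key=cv2.contourArea)
    h=cv2.convexHull(c); x,y,ww,hh=cv2.boundingRect(h)
    M=cv2.moments(h); cu,cv_=(np.array([M['m10'],M['m01']])/M['m00']+.5)/8-.5+[u-16,v-14]
    p=onz(n,cu,cv_,0.02)
    c0,R,t=cal(n); dep=(R@p+t)[2]
    print(n,(u,v),'c',cu.round(2),cv_.round(2),'w',ww/8,'h',hh/8,'area',cv2.contourArea(h)/64,'width mm',ww/8*dep/c0['fx']*1e3,'eqdia',2e3*np.sqrt(cv2.contourArea(h)/64/np.pi)*dep/c0['fx'],'sum',a.sum()*(dep/c0['fx']*1e3)**2,p.round(4),bg,fg)
def crop(n,x0,y0,x1,y1,k): return cv2.resize(ims[n][y0:y1,x0:x1],None,fx=k,fy=k,interpolation=cv2.INTER_CUBIC)
a=crop('top',160,135,240,235,6)
cv2.imwrite('pics/chtop.png',a[:,:,::-1]); 
cv2.imwrite('pics/chside.png',crop('side',255,165,355,225,8)[:,:,::-1])
```

```text
top (354, 203) c 353.17 203.0 w 17.25 h 17.25 area 231.828125 width mm 58.94174375199127 eqdia 58.70458216561577 sum 2629.0914728120233 [ 0.5078 -0.3255  0.02  ] 83.0 235.0
top (393, 204) c 392.75 203.9 w 15.5 h 15.5 area 190.9296875 width mm 53.04645088663223 eqdia 53.36007415098585 sum 2311.0557299400107 [ 0.5024 -0.4613  0.02  ] 66.0 234.0
top (359, 233) c 358.24 232.7 w 17.0 h 17.25 area 234.046875 width mm 57.736509690159195 eqdia 58.62840611716594 sum 2646.455392081813 [ 0.406  -0.3392  0.02  ] 81.0 237.0
side (299, 269) c 298.64 268.68 w 21.25 h 18.75 area 326.4921875 width mm 59.41072894112155 eqdia 57.00295932278754 sum 2432.49234111282 [ 0.5066 -0.3347  0.02  ] 68.0 233.0
side (300, 295) c 299.02 294.83 w 21.0 h 20.0 area 343.4140625 width mm 53.328552310957015 eqdia 53.10123189432621 sum 2076.370053432127 [ 0.5015 -0.4689  0.02  ] 66.0 234.0
side (263, 271) c 262.44 271.69 w 21.25 h 18.75 area 332.015625 width mm 58.79829772933625 eqdia 56.89055088773497 sum 2424.205238023479 [ 0.4058 -0.3482  0.02  ] 68.0 232.0
```

View pics/chtop.png

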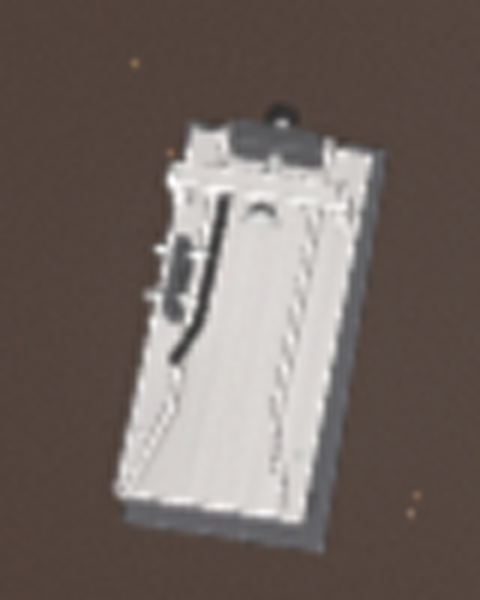

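View pics/chside.png

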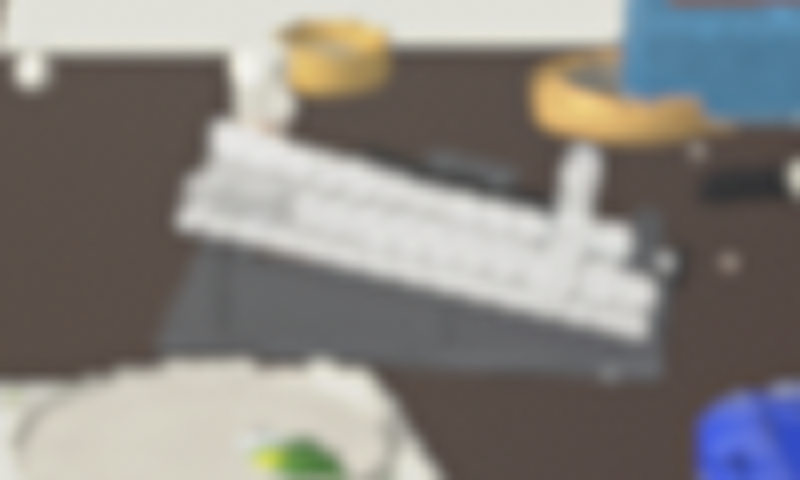

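Crop of the chute from above: high-end corners at about (180,217) and (210.5,222) in full-image pixels, stop at the top, black shoe on the left from (189,195) to (197,168). The stop pad sits just ahead of the bridge. In the side crop, the near lower channel edge runs from (277,194) to (336,207). The smallest tin is the one at top (393,204), measuring 53 mm against 58 mm for the other two.

Run:
```python
from h import *
ims=np.load('im.npz')
# tin: lid top/bottom heights
print('tin tri',tri(('top',392.75,203.9),('side',299.02,294.83)))
g=ims['side'].min(2).astype(float); col=cv2.resize(g[275:315,296:303].mean(1,keepdims=True),(1,400),interpolation=cv2.INTER_CUBIC).ravel()
e=np.where(np.diff((col>150).astype(int)))[0]/10+275-.45;print('side col edges',e)
# chute lines in top image: per row, white mask & plate mask right edges
t=ims['top'].astype(float); G=t.mean(2); sat=t.max(2)-t.min(2)
up=lambda a:cv2.resize(a,None,fx=8,fy=8,interpolation=cv2.INTER_CUBIC)
r0,c0=135,160
Gu=up(G[r0:235,c0:240]); du=up((t[:,:,2]-t[:,:,0])[r0:235,c0:240])
px=lambda u,c:(u+.5)/8-.5+c
W=(Gu>150).astype(np.uint8); P=(du>-1).astype(np.uint8)
for name,m in(('white',W),('white+plate',P)):
    m=cv2.morphologyEx(m,cv2.MORPH_OPEN,np.ones((13,13)))
    c=max(cv2.findContours(m,cv2.RETR_EXTERNAL,cv2.CHAIN_APPROX_NONE)[0],key=cv2.contourArea)
    ap=cv2.approxPolyDP(c,12,True)[:,0]
    print(name,[(round(px(x,c0),1),round(px(y,r0),1)) for x,y in ap])
    R=[];L=[]
    for v in range(170,215,3):
        row=np.where(m[int((v-r0+.5)*8)])[0]
        R.append((px(row.max(),c0),v));L.append((px(row.min(),c0),v))
    for nm,q in(('R',R),('L',L)):
        vx,vy,x,y=cv2.fitLine(np.float32(q),cv2.DIST_HUBER,0,.01,.01).ravel()
        for z in(0,.01,.05,.06):
            a=onz('top',x-vx*20,y-vy*20,z);b=onz('top',x+vx*20,y+vy*20,z);d=b-a;d*=np.sign(d[0])
            print(nm,z,'ang',np.degrees(np.arctan2(d[1],d[0])).round(2),'mid',((a+b)/2).round(4))
for nm,p in(('hiL',(180,216.7)),('hiR',(210.5,221.7))): print(nm,onz('top',*p,.0698))
print('hiR tri',tri(('top',210.5,221.7),('side',277.5,193.5)))
for p in((188.7,195),(193.3,188),(197.5,167.5)): print('shoe',onz('top',*p,.065))
```

```text
tin tri (array([ 0.502347  , -0.46238785,  0.01590248]), np.float64(0.0010288388583393217))
side col edges [277.95 285.05 304.75]
white [(np.float64(191.6), np.float64(156.3)), (np.float64(187.4), np.float64(163.6)), (np.float64(188.3), np.float64(173.7)), (np.float64(191.2), np.float64(174.3)), (np.float64(193.3), np.float64(180.2)), (np.float64(195.9), np.float64(167.3)), (np.float64(198.1), np.float64(167.2)), (np.float64(193.9), np.float64(187.8)), (np.float64(189.9), np.float64(194.9)), (np.float64(187.6), np.float64(193.9)), (np.float64(190.1), np.float64(188.3)), (np.float64(186.7), np.float64(186.3)), (np.float64(184.4), np.float64(187.7)), (np.float64(179.1), np.float64(216.4)), (np.float64(209.3), np.float64(221.7)), (np.float64(221.4), np.float64(160.6)), (np.float64(213.6), np.float64(159.1)), (np.float64(212.4), np.float64(162.8)), (np.float64(198.1), np.float64(160.2)), (np.float64(197.4), np.float64(156.3))]
R 0 ang -10.96 mid [0.5712 0.1426 0.    ]
R 0.01 ang -10.96 mid [0.5697 0.1415 0.01  ]
R 0.05 ang -10.96 mid [0.5638 0.137  0.05  ]
R 0.06 ang -10.96 mid [0.5623 0
[... 376 characters left out ...]
180.9), np.float64(221.2)), (np.float64(213.1), np.float64(225.8))]
R 0 ang -9.48 mid [0.5586 0.135  0.    ]
R 0.01 ang -9.48 mid [0.5572 0.134  0.01  ]
R 0.05 ang -9.48 mid [0.5516 0.1297 0.05  ]
R 0.06 ang -9.48 mid [0.5502 0.1286 0.06  ]
L 0 ang 49.32 mid [0.5608 0.1907 0.    ]
L 0.01 ang 49.32 mid [0.5594 0.1893 0.01  ]
L 0.05 ang 49.32 mid [0.5538 0.1836 0.05  ]
L 0.06 ang 49.32 mid [0.5523 0.1822 0.06  ]
hiL [0.4666579  0.25416977 0.0698    ]
hiR [0.44851668 0.15469519 0.0698    ]
hiR tri (array([0.44979308, 0.15574918, 0.06152201]), np.float64(0.0013223193363235495))
shoe [0.53844515 0.2266138  0.065     ]
shoe [0.56152673 0.21146407 0.065     ]
shoe [0.63003262 0.19749513 0.065     ]
```

Run:
```python
from h import *
def ang(a,b): d=b-a; return np.degrees(np.arctan2(d[1],d[0])).round(2)
a,b=onz('top',209.6,221.7,.0698),onz('top',221.4,160.6,.024);print('R',ang(a,b),a,b,np.linalg.norm((b-a)[:2]))
a2=onz('top',179.3,216.5,.0698);print('hiL',a2)
m=(a+a2)/2;e=a2-a;yaw0=np.degrees(np.arctan2(-e[0],e[1]));print('end-edge yaw',yaw0,'width',np.linalg.norm(e),'mid',m)
p=[onz('top',193.0,188,.0725),onz('top',197,167.3,.0585)];print('shoe',ang(*p),p)
q=[onz('top',213.1,225.8,.005),onz('top',223.3,160.1,.005)];print('plate',ang(*q),q)
for y in(-9.5,-10,-10.5):
    c,s=np.cos(np.radians(y)),np.sin(np.radians(y));u=np.array([c,s]);n=np.array([-s,c])
    O=m[:2]+u*.0929
    print(y,'origin',O.round(4),'plate R offs',[(n@(k[:2]-O)).round(4) for k in q],'R',[(n@(k[:2]-O)).round(4) for k in(a,b)],'shoe',[(u@(k[:2]-O)/.978,n@(k[:2]-O)) for k in p])
```

```text
R -9.47 [0.44856789 0.15763354 0.0698    ] [0.66063517 0.12225454 0.024     ] 0.2149981530654895
hiL [0.46735417 0.2564526  0.0698    ]
end-edge yaw -10.763931554165735 width 0.10058891636091505 mid [0.45796103 0.20704307 0.0698    ]
shoe -8.82 [array([0.56043297, 0.21123982, 0.0725    ]), array([0.63198694, 0.20014248, 0.0585    ])]
plate -9.1 [array([0.43914706, 0.15396523, 0.005     ]), array([0.66623402, 0.1175807 , 0.005     ])]
-9.5 origin [0.5496 0.1917] plate R offs [np.float64(-0.0555), np.float64(-0.0539)] R [np.float64(-0.0503), np.float64(-0.0502)] shoe [(np.float64(0.007642056749829962), np.float64(0.021051938992512433)), (np.float64(0.08167502536740151), np.float64(0.02191660711658543))]
-10 origin [0.5494 0.1909] plate R offs [np.float64(-0.0555), np.float64(-0.0519)] R [np.float64(-0.0503), np.float64(-0.0483)] shoe [(np.float64(0.007450305804353031), np.float64(0.021927054075540072)), (np.float64(0.08147274017979247), np.float64(0.023423527475160428))]
-10.5 origin [0.5493 0.1901] plate R offs [np.float64(-0.0556), np.float64(-0.05)] R [np.float64(-0.0503), np.float64(-0.0464)] shoe [(np.float64(0.007250753650106013), np.float64(0.02280049932850584)), (np.float64(0.08125701668844613), np.float64(0.024928664041430345))]
```

Careful with the scale: shifts go in shares of 750 mm and turns go in shares of pi rad. That gives: 26.4 cm / 75 = 0.352, 24 cm / 75 = 0.32, 0.8 rad / 3.1416 = 0.2546.

Call:
servo_tool --pt "0.0533 0.0067 0 0.0382" --pt "0.1067 0.0133 0 0.0764" --pt "0.16 0.02 0 0.1146" --pt "0.2133 0.0267 0 0.1528" --pt "0.2667 0.0333 0 0.191" --pt "0.32 0.04 -0.0133 0.2292" --pt "0.352 0.0453 -0.04 0.2546" --pt "0.352 0.0453 -0.08 0.2546" --pt "0.352 0.0453 -0.12 0.2546" --pt "0.352 0.0453 -0.1467 0.2546" --pt "0.352 0.0453 -0.1467 0.2546" --pt "0.352 0.0453 -0.1467 0.2546" --claw 0 --force 25

```text
time: 1.7
ee_pos: [0.5012, -0.4616, 0.1206]
tcp_rot: [-179.9, -0.1, 71.4]
wrist_force: [0.7, -0.9, 0.6]
opening: 0.0856
grasp_force: 0.0
```

In the tool's units: -11.6 cm / 75 = -0.1547, -11 cm / 75 = -0.1467, 0.16 rad / 3.1416 = 0.0509.

Call:
servo_tool --pt "0.0013 -0.0011 -0.04 0.0255" --pt "0.0013 -0.0011 -0.08 0.0509" --pt "0.0013 -0.0011 -0.12 0.0509" --pt "0.0013 -0.0011 -0.1467 0.0509" --pt "0.0013 -0.0011 -0.1547 0.0509" --pt "0.0013 -0.0011 -0.1547 0.0509" --pt "0.0013 -0.0011 -0.1547 0.0509"

```text
time: 2.28
ee_pos: [0.5035, -0.4637, 0.0078]
tcp_rot: [179.9, 0.1, 80.6]
wrist_force: [0.9, -0.1, -0.1]
opening: 0.0853
grasp_force: 0.0
```

Call:
servo_tool --pt "0 0 0 0" --pt "0 0 0 0" --pt "0 0 0 0" --pt "0 0 0 0" --pt "0 0 0 0" --pt "0 0 0 0" --pt "0 0 0 0" --pt "0 0 0 0" --pt "0 0 0 0" --pt "0 0 0 0" --claw 1 --force 25

```text
time: 3.12
ee_pos: [0.5032, -0.4634, 0.007]
tcp_rot: [179.9, 0.1, 80.6]
wrist_force: [-0.6, 0.2, 4.4]
opening: 0.048
grasp_force: 25.1
```

Call:
servo_tool --pt "0 0 0.0133 0" --pt "0 0 0.0533 0" --pt "0 0 0.0933 0" --pt "0 0 0.1333 0" --pt "0 0 0.1733 0" --pt "0 0 0.2 0" --pt "0 0 0.2 0" --pt "0 0 0.2 0"

```text
time: 3.78
ee_pos: [0.5031, -0.4632, 0.1571]
tcp_rot: [179.9, 0.1, 80.6]
wrist_force: [-0.1, 0.1, -3.1]
opening: 0.0477
grasp_force: 26.6
```

In the tool's units: 66.5 cm / 75 = 0.8867, 65.5 cm / 75 = 0.8733.

Call:
servo_tool --pt "0 0.0267 0 0" --pt "0 0.0667 0 0" --pt "0 0.1133 0 0" --pt "-0.0027 0.16 0 0" --pt "-0.004 0.2133 0 0" --pt "-0.0053 0.2667 0 0" --pt "-0.0067 0.32 0 0" --pt "-0.008 0.3733 0 0" --pt "-0.0093 0.4267 0 0" --pt "-0.0107 0.48 0 0" --pt "-0.012 0.5333 0 0" --pt "-0.0133 0.5867 0 0" --pt "-0.0147 0.64 0 0" --pt "-0.0147 0.6933 0 0" --pt "-0.0147 0.7467 0 0" --pt "-0.0147 0.8 0 0" --pt "-0.0147 0.84 0 0" --pt "-0.0147 0.8733 0 0" --pt "-0.0147 0.8867 0 0" --pt "-0.0147 0.8867 0 0"

```text
time: 5.45
ee_pos: [0.4907, 0.2038, 0.1536]
tcp_rot: [-179.9, 0.1, 80.8]
wrist_force: [0.1, -0.5, -2.0]
opening: 0.0478
grasp_force: 26.6
```

Call:
servo_tool --pt "0 0 0 0" --pt "0 0 0 0" --pt "0 0 0 0"

```text
time: 5.7
ee_pos: [0.4916, 0.201, 0.155]
tcp_rot: [-180.0, 0.0, 80.5]
wrist_force: [0.0, -0.6, -1.3]
opening: 0.0477
grasp_force: 26.6
```

Run:
```python
from h import *
o=get_obs();print(o['ee_pos'],o['tcp_rot'],o['opening'],o['wrist_force'])
ims=[camera(n) for n in('top','side')]
a=cv2.resize(ims[0][130:250,140:300],None,fx=4,fy=4,interpolation=2)[:,:,::-1][:400]
b=cv2.resize(ims[1][125:225,240:360],None,fx=5,fy=5,interpolation=2)[:,:,::-1]
cv2.imwrite('pics/m1.png',b)
```

```text
[0.49164134 0.20096761 0.1550492 ] [-1.79980051e+02  2.58692394e-02  8.05187171e+01] 0.047703494652356106 [ 0.02225184 -0.59761622 -1.33281429]
```

View pics/m1.png

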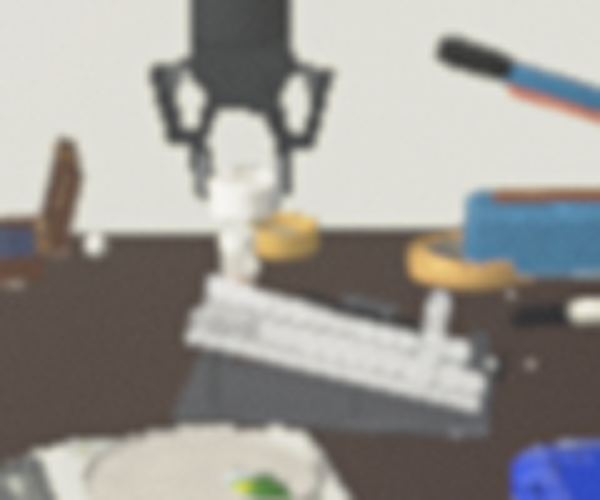

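Picture: the tin is held level at crop (243,190), above the chute mouth. Lowering.

Call:
servo_tool --pt "0 0 -0.0267 0" --pt "0 0 -0.0533 0" --pt "0 0 -0.08 0" --pt "0 0 -0.0933 0" --pt "0 0 -0.0933 0" --pt "0 0 -0.0933 0" --pt "0 0 -0.0933 0"

```text
time: 6.38
ee_pos: [0.4923, 0.2022, 0.0866]
tcp_rot: [179.9, -0.1, 80.6]
wrist_force: [0.1, 0.1, -0.8]
opening: 0.0481
grasp_force: 26.6
```

In the tool's units: -0.6 cm / 75 = -0.008, -0.4 cm / 75 = -0.0053.

Call:
servo_tool --pt "0 0 -0.0027 0" --pt "0 0 -0.0053 0" --pt "0 0 -0.008 0" --pt "0 0 -0.008 0"

```text
time: 6.72
ee_pos: [0.4916, 0.2022, 0.0791]
tcp_rot: [-180.0, 0.0, 80.6]
wrist_force: [-0.3, -0.1, -2.3]
opening: 0.048
grasp_force: 26.6
```

In the tool's units: -0.2 cm / 75 = -0.0027, -0.1 cm / 75 = -0.0013.

Call:
servo_tool --pt "0 0 -0.0013 0" --pt "0 0 -0.0027 0" --pt "0 0 -0.0027 0"

```text
time: 6.97
ee_pos: [0.4915, 0.2022, 0.0771]
tcp_rot: [-180.0, 0.0, 80.6]
wrist_force: [-0.3, 0.0, -1.7]
opening: 0.0478
grasp_force: 26.6
```

In the tool's units: -0.1 cm / 75 = -0.0013.

Call:
servo_tool --pt "0 0 -0.0013 0" --pt "0 0 -0.0013 0"

```text
time: 7.13
ee_pos: [0.4916, 0.2022, 0.0761]
tcp_rot: [-180.0, 0.0, 80.6]
wrist_force: [0.1, -0.2, -1.4]
opening: 0.0485
grasp_force: 26.6
```

In the tool's units: -0.1 cm / 75 = -0.0013.

Call:
servo_tool --pt "0 0 -0.0013 0" --pt "0 0 -0.0013 0"

```text
time: 7.3
ee_pos: [0.4916, 0.2022, 0.0751]
tcp_rot: [-180.0, 0.0, 80.6]
wrist_force: [0.2, -0.3, -1.5]
opening: 0.0478
grasp_force: 26.6
```

Call:
servo_tool --pt "0 0 -0.0013 0" --pt "0 0 -0.0013 0"

```text
time: 7.47
ee_pos: [0.4917, 0.2022, 0.0745]
tcp_rot: [180.0, -0.0, 80.6]
wrist_force: [-1.0, 0.1, 2.3]
opening: 0.0476
grasp_force: 26.8
```

In the tool's units: -0.1 cm / 75 = -0.0013.

Call:
servo_tool --pt "0 0 -0.0013 0" --pt "0 0 -0.0013 0"

```text
time: 7.63
ee_pos: [0.4917, 0.2023, 0.0743]
tcp_rot: [180.0, -0.0, 80.6]
wrist_force: [-2.8, -1.3, 7.6]
opening: 0.0478
grasp_force: 27.3
```

In the tool's units: -0.1 cm / 75 = -0.0013.

Call:
servo_tool --pt "0 0 -0.0013 0" --pt "0 0 -0.0013 0"

```text
time: 7.8
ee_pos: [0.4918, 0.2024, 0.0741]
tcp_rot: [179.9, -0.1, 80.6]
wrist_force: [-4.2, -1.3, 13.5]
opening: 0.048
grasp_force: 27.9
```

In the tool's units: 0.2 cm / 75 = 0.0027.

Call:
servo_tool --pt "0 0 0.0027 0" --pt "0 0 0.0027 0"

```text
time: 7.97
ee_pos: [0.4919, 0.2023, 0.0747]
tcp_rot: [180.0, -0.0, 80.6]
wrist_force: [0.3, -0.3, -0.6]
opening: 0.0478
grasp_force: 26.6
```

Call:
servo_tool --pt "0 0 0 0" --pt "0 0 0 0" --pt "0 0 0 0" --pt "0 0 0 0" --pt "0 0 0 0" --pt "0 0 0 0" --pt "0 0 0 0" --pt "0 0 0 0" --claw 0

```text
time: 8.63
ee_pos: [0.4917, 0.2022, 0.0743]
tcp_rot: [180.0, 0.0, 80.6]
wrist_force: [-0.0, -0.0, -0.3]
opening: 0.0856
grasp_force: 0.0
```

In the tool's units: 7 cm / 75 = 0.0933, 6 cm / 75 = 0.08.

Call:
servo_tool --pt "0 0 0.0267 0" --pt "0 0 0.0533 0" --pt "0 0 0.08 0" --pt "-0.0267 0.004 0.0933 0" --pt "-0.0667 0.0107 0.0933 0" --pt "-0.0667 0.0107 0.0933 0" --pt "-0.0667 0.0107 0.0933 0"

```text
time: 9.22
ee_pos: [0.441, 0.2105, 0.1448]
tcp_rot: [179.9, -0.0, 80.7]
wrist_force: [0.1, 1.2, -0.3]
opening: 0.0851
grasp_force: 0.0
```

Run:
```python
from h import *
o=get_obs();print(o['ee_pos'],o['tcp_rot'],o['opening'],o['wrist_force'])
ims=[camera(n) for n in('top','side')]
a=cv2.resize(ims[0][140:240,160:250],None,fx=4,fy=4,interpolation=2)
b=cv2.resize(ims[1][145:225,255:355],None,fx=4,fy=5,interpolation=2)
cv2.imwrite('pics/m2.png',np.hstack([a,b])[:,:,::-1])
```

```text
[0.4410284  0.21049263 0.14482611] [ 1.79948291e+02 -3.80940640e-02  8.06672480e+01] 0.08510025170901526 [ 0.12913999  1.19915109 -0.25367316]
```

View pics/m2.png

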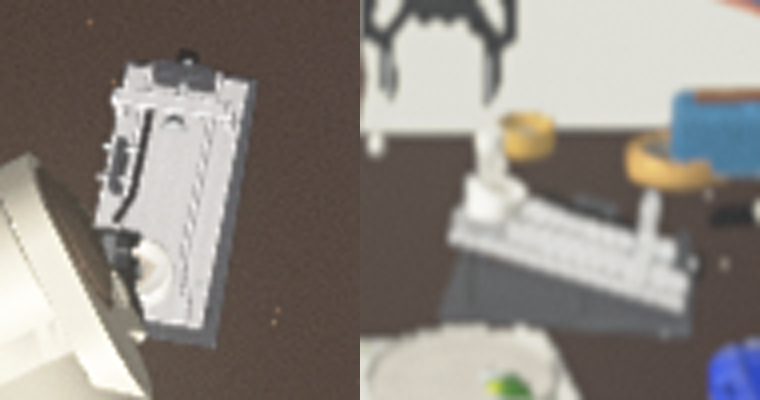

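Picture: the tin sits tilted with the slope in the flared mouth, at about (152,268) in the top crop. The side crop shows it at (490,198). Next I close the fingers and go in behind it.

In the tool's units: -6.1 cm / 75 = -0.0813, -5.5 cm / 75 = -0.0733.

Call:
servo_tool --pt "0 -0.0013 0 0" --pt "0 -0.0013 0 0" --pt "0 -0.0013 0 0" --pt "0 -0.0013 0 0" --pt "0 -0.0013 0 0" --pt "0 -0.0013 0 0" --pt "0 -0.0013 0 0" --pt "0 -0.0013 0 0" --pt "0 -0.0013 -0.0267 0" --pt "0 -0.0013 -0.0533 0" --pt "0 -0.0013 -0.0733 0" --pt "0 -0.0013 -0.0813 0" --pt "0 -0.0013 -0.0813 0" --pt "0 -0.0013 -0.0813 0" --claw 1

```text
time: 10.48
ee_pos: [0.4417, 0.2092, 0.0838]
tcp_rot: [180.0, -0.0, 80.6]
wrist_force: [0.0, -0.4, 0.1]
opening: -0.0003
grasp_force: 0.0
```

Run:
```python
from h import *
ims=np.load('im.npz')
O=np.array([.5496,.192]);y=np.radians(-9.2);u=np.array([np.cos(y),np.sin(y)]);n=np.array([-u[1],u[0]])
g=ims['top'].mean(2);print(g[160:180,203].astype(int))
for v in(167,168,169,170,171,172):
    s=.07
    for _ in range(10):
        z=.05-s*np.sin(.2094)+.022*np.cos(.2094); p=onz('top',203.7,v,z); s=(u@(p[:2]-O)-.022*np.sin(.2094))/np.cos(.2094)
    print(v,s,n@(p[:2]-O))
print(get_obs()['ee_pos'])
```

```text
[ 94 111 194 183 213 212 217 235 187 101 184 221 211 211 211 214 214 214
 213 215]
167 0.08216778388236447 1.0165828906988121e-05
168 0.07861767918920286 -0.0006446229043359865
169 0.07507248767030916 -0.0012985054414431452
170 0.07153219913334063 -0.0019514836623113054
171 0.06799680341412677 -0.0026035594416413716
172 0.06446629037657274 -0.003254734648955993
[0.44171282 0.20924447 0.08378199]
```

Pad face looks to be at s of about 68–72 mm, so the tin centre should stop near 45. Pushing now.

In the tool's units: 1.2 cm / 75 = 0.016, 1 cm / 75 = 0.0133.

Call:
servo_tool --pt "0.0027 -0.0004 -0.0005 0" --pt "0.0053 -0.0008 -0.0011 0" --pt "0.008 -0.0012 -0.0017 0" --pt "0.0107 -0.0016 -0.0023 0" --pt "0.0133 -0.0021 -0.0028 0" --pt "0.016 -0.0025 -0.0033 0"

```text
time: 10.98
ee_pos: [0.454, 0.2073, 0.0809]
tcp_rot: [180.0, -0.0, 80.6]
wrist_force: [-0.3, 1.0, -0.1]
opening: 0.0
grasp_force: 0.0
```

Call:
servo_tool --pt "0.0027 -0.0004 -0.0005 0" --pt "0.0053 -0.0008 -0.0011 0" --pt "0.008 -0.0012 -0.0017 0" --pt "0.0107 -0.0016 -0.0023 0" --pt "0.0133 -0.0021 -0.0028 0"

```text
time: 11.4
ee_pos: [0.4638, 0.2057, 0.0786]
tcp_rot: [-180.0, 0.0, 80.6]
wrist_force: [-0.7, 0.6, 0.4]
opening: 0.0002
grasp_force: 0.3
```

In the tool's units: 1 cm / 75 = 0.0133, 0.8 cm / 75 = 0.0107.

Call:
servo_tool --pt "0.0027 -0.0004 -0.0005 0" --pt "0.0053 -0.0008 -0.0011 0" --pt "0.008 -0.0012 -0.0017 0" --pt "0.0107 -0.0016 -0.0023 0" --pt "0.0133 -0.0021 -0.0028 0"

```text
time: 11.82
ee_pos: [0.4738, 0.2041, 0.0765]
tcp_rot: [-180.0, 0.0, 80.6]
wrist_force: [-0.8, 0.0, 0.5]
opening: 0.0002
grasp_force: 0.2
```

In the tool's units: 1 cm / 75 = 0.0133, 0.8 cm / 75 = 0.0107.

Call:
servo_tool --pt "0.0027 -0.0004 -0.0005 0" --pt "0.0053 -0.0008 -0.0011 0" --pt "0.008 -0.0012 -0.0017 0" --pt "0.0107 -0.0016 -0.0023 0" --pt "0.0133 -0.0021 -0.0028 0"

```text
time: 12.23
ee_pos: [0.4838, 0.2025, 0.0744]
tcp_rot: [-180.0, 0.0, 80.6]
wrist_force: [0.3, -0.1, 0.5]
opening: 0.0
grasp_force: 0.2
```

In the tool's units: 1 cm / 75 = 0.0133, 0.8 cm / 75 = 0.0107.

Call:
servo_tool --pt "0.0027 -0.0004 -0.0005 0" --pt "0.0053 -0.0008 -0.0011 0" --pt "0.008 -0.0012 -0.0017 0" --pt "0.0107 -0.0016 -0.0023 0" --pt "0.0133 -0.0021 -0.0028 0"

```text
time: 12.65
ee_pos: [0.4938, 0.2009, 0.0723]
tcp_rot: [-180.0, -0.0, 80.6]
wrist_force: [-0.5, -0.3, -0.6]
opening: 0.0
grasp_force: 0.2
```

Run:
```python
from h import *
ims=[camera(n) for n in('top','side')]
a=cv2.resize(ims[0][140:240,160:250],None,fx=4,fy=4,interpolation=2)
b=cv2.resize(ims[1][145:225,255:355],None,fx=4,fy=5,interpolation=2)
cv2.imwrite('pics/m3.png',np.hstack([a,b])[:,:,::-1])
```

```text
(no output)
```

View pics/m3.png

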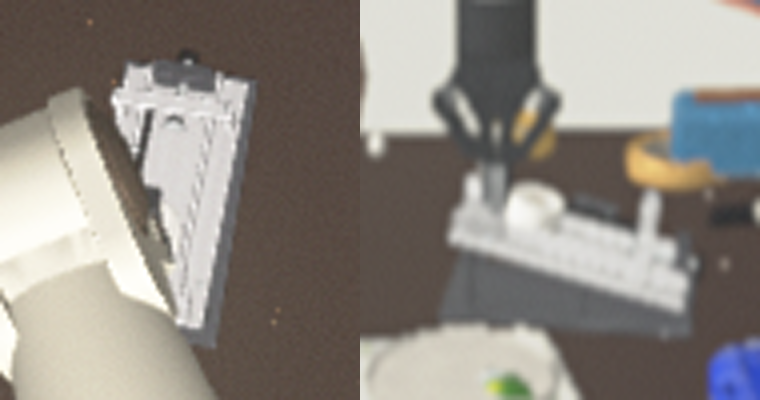

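Picture: the fingers are right behind the tin, which lies flat in the channel at about side crop (535,208), just ahead of the shoe lead-in.

In the tool's units: 1 cm / 75 = 0.0133, 0.8 cm / 75 = 0.0107.

Call:
servo_tool --pt "0.0027 -0.0004 -0.0005 0" --pt "0.0053 -0.0008 -0.0011 0" --pt "0.008 -0.0012 -0.0017 0" --pt "0.0107 -0.0016 -0.0023 0" --pt "0.0133 -0.0021 -0.0028 0"

```text
time: 13.17
ee_pos: [0.5035, 0.1991, 0.0702]
tcp_rot: [-180.0, 0.0, 80.6]
wrist_force: [-4.0, -1.5, 2.5]
opening: -0.0002
grasp_force: 2.1
```

In the tool's units: 1 cm / 75 = 0.0133, 0.8 cm / 75 = 0.0107.

Call:
servo_tool --pt "0.0027 -0.0004 -0.0005 0" --pt "0.0053 -0.0008 -0.0011 0" --pt "0.008 -0.0012 -0.0017 0" --pt "0.0107 -0.0016 -0.0023 0" --pt "0.0133 -0.0021 -0.0028 0"

```text
time: 13.58
ee_pos: [0.5136, 0.1975, 0.068]
tcp_rot: [-180.0, 0.0, 80.6]
wrist_force: [-5.1, -2.9, 1.9]
opening: 0.0001
grasp_force: 2.4
```

In the tool's units: 1 cm / 75 = 0.0133, 0.8 cm / 75 = 0.0107.

Call:
servo_tool --pt "0.0027 -0.0004 -0.0005 0" --pt "0.0053 -0.0008 -0.0011 0" --pt "0.008 -0.0012 -0.0017 0" --pt "0.0107 -0.0016 -0.0023 0" --pt "0.0133 -0.0021 -0.0028 0"

```text
time: 14.0
ee_pos: [0.5236, 0.1967, 0.0661]
tcp_rot: [-180.0, -0.1, 80.6]
wrist_force: [-5.4, 1.6, 3.1]
opening: -0.0002
grasp_force: 3.2
```

In the tool's units: 1 cm / 75 = 0.0133, 0.8 cm / 75 = 0.0107.

Call:
servo_tool --pt "0.0027 -0.0004 -0.0005 0" --pt "0.0053 -0.0008 -0.0011 0" --pt "0.008 -0.0012 -0.0017 0" --pt "0.0107 -0.0016 -0.0023 0" --pt "0.0133 -0.0021 -0.0028 0"

```text
time: 14.42
ee_pos: [0.5337, 0.1952, 0.0641]
tcp_rot: [-180.0, -0.1, 80.6]
wrist_force: [-5.8, 2.4, 3.3]
opening: -0.0002
grasp_force: 3.1
```

In the tool's units: 0.8 cm / 75 = 0.0107, 0.6 cm / 75 = 0.008.

Call:
servo_tool --pt "0.0027 -0.0004 -0.0005 0" --pt "0.0053 -0.0008 -0.0011 0" --pt "0.008 -0.0012 -0.0017 0" --pt "0.0107 -0.0016 -0.0023 0" --pt "0.0107 -0.0016 -0.0023 0"

```text
time: 14.83
ee_pos: [0.542, 0.1939, 0.0623]
tcp_rot: [-180.0, -0.1, 80.6]
wrist_force: [-3.6, 2.1, 1.9]
opening: 0.0001
grasp_force: 2.0
```

Run:
```python
from h import *
ims=[camera(n) for n in('top','side')]
a=cv2.resize(ims[0][140:240,160:250],None,fx=4,fy=4,interpolation=2)
b=cv2.resize(ims[1][145:225,255:355],None,fx=4,fy=5,interpolation=2)
cv2.imwrite('pics/m4.png',np.hstack([a,b])[:,:,::-1])
```

```text
(no output)
```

View pics/m4.png

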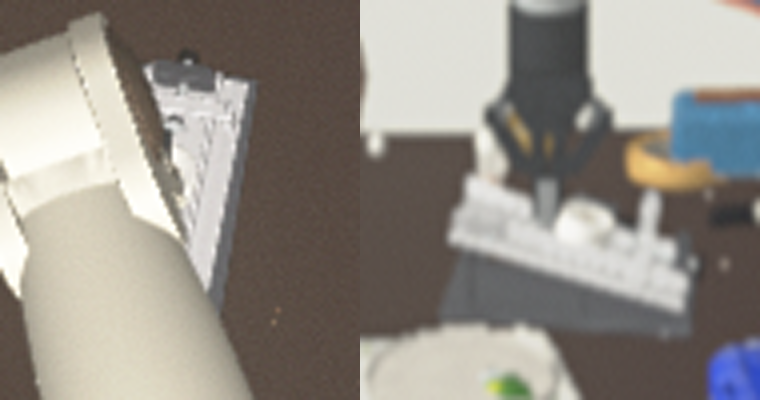

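Picture: the tin is past the lead-in at about side crop (584,222), with the fingers behind it and the bridge still ahead. From here I feel forward in small steps.

Call:
servo_tool --pt "0.0013 -0.0003 -0.0003 0" --pt "0.0027 -0.0004 -0.0005 0" --pt "0.004 -0.0007 -0.0008 0" --pt "0.0053 -0.0008 -0.0011 0" --pt "0.0067 -0.0011 -0.0015 0" --pt "0.008 -0.0013 -0.0017 0"

```text
time: 15.43
ee_pos: [0.5474, 0.1927, 0.0612]
tcp_rot: [-180.0, -0.1, 80.6]
wrist_force: [-5.1, 3.5, 3.4]
opening: -0.0002
grasp_force: 3.3
```

In the tool's units: 0.3 cm / 75 = 0.004, 0.2 cm / 75 = 0.0027.

Call:
servo_tool --pt "0.0013 -0.0003 -0.0003 0" --pt "0.0027 -0.0004 -0.0005 0" --pt "0.004 -0.0007 -0.0008 0"

```text
time: 15.68
ee_pos: [0.5504, 0.1922, 0.0605]
tcp_rot: [-180.0, -0.0, 80.6]
wrist_force: [-5.9, 3.3, 2.5]
opening: -0.0002
grasp_force: 3.2
```

Call:
servo_tool --pt "0.0013 -0.0003 -0.0003 0" --pt "0.0027 -0.0004 -0.0005 0"

```text
time: 15.85
ee_pos: [0.5524, 0.1919, 0.0602]
tcp_rot: [-180.0, -0.0, 80.6]
wrist_force: [-4.8, 3.0, 3.0]
opening: 0.0001
grasp_force: 3.1
```

In the tool's units: 0.2 cm / 75 = 0.0027, 0.1 cm / 75 = 0.0013.

Call:
servo_tool --pt "0.0013 -0.0003 -0.0003 0" --pt "0.0027 -0.0004 -0.0005 0"

```text
time: 16.02
ee_pos: [0.5545, 0.1916, 0.0598]
tcp_rot: [-180.0, -0.0, 80.6]
wrist_force: [-5.5, 3.0, 3.9]
opening: 0.0
grasp_force: 3.0
```

In the tool's units: 0.2 cm / 75 = 0.0027, 0.1 cm / 75 = 0.0013.

Call:
servo_tool --pt "0.0013 -0.0003 -0.0003 0" --pt "0.0027 -0.0004 -0.0005 0"

```text
time: 16.18
ee_pos: [0.5565, 0.1913, 0.0593]
tcp_rot: [-180.0, -0.0, 80.6]
wrist_force: [-5.5, 2.2, 2.7]
opening: -0.0
grasp_force: 2.9
```

In the tool's units: 0.2 cm / 75 = 0.0027, 0.1 cm / 75 = 0.0013.

Call:
servo_tool --pt "0.0013 -0.0003 -0.0003 0" --pt "0.0027 -0.0004 -0.0005 0"

```text
time: 16.35
ee_pos: [0.5584, 0.1909, 0.0589]
tcp_rot: [-180.0, -0.0, 80.6]
wrist_force: [-4.9, 1.7, 2.2]
opening: 0.0001
grasp_force: 2.9
```

Call:
servo_tool --pt "0.0013 -0.0003 -0.0003 0" --pt "0.0027 -0.0004 -0.0005 0"

```text
time: 16.52
ee_pos: [0.5605, 0.1906, 0.0585]
tcp_rot: [-180.0, -0.0, 80.6]
wrist_force: [-4.5, 2.6, 3.3]
opening: -0.0002
grasp_force: 2.9
```

In the tool's units: 0.2 cm / 75 = 0.0027, 0.1 cm / 75 = 0.0013.

Call:
servo_tool --pt "0.0013 -0.0003 -0.0003 0" --pt "0.0027 -0.0004 -0.0005 0"

```text
time: 16.68
ee_pos: [0.5619, 0.1904, 0.0581]
tcp_rot: [-179.9, -0.0, 80.6]
wrist_force: [-10.5, 3.1, 5.0]
opening: 0.0001
grasp_force: 6.0
```

Call:
servo_tool --pt "0 0 0 0" --pt "0 0 0 0"

```text
time: 16.85
ee_pos: [0.5618, 0.1904, 0.0581]
tcp_rot: [-179.9, -0.0, 80.6]
wrist_force: [-8.3, 2.4, 4.2]
opening: -0.0002
grasp_force: 4.7
```

In the tool's units: 0.06 cm / 75 = 0.0008, 0.03 cm / 75 = 0.0004.

Call:
servo_tool --pt "0.0004 0 -0.0001 0" --pt "0.0008 -0.0001 -0.0001 0" --pt "0.0008 -0.0001 -0.0001 0" --pt "0.0008 -0.0001 -0.0001 0"

```text
time: 17.18
ee_pos: [0.562, 0.1904, 0.058]
tcp_rot: [-179.9, -0.0, 80.6]
wrist_force: [-10.6, 3.9, 5.8]
opening: 0.0002
grasp_force: 6.1
```

In the tool's units: 0.02 cm / 75 = 0.0003.

Call:
servo_tool --pt "0.0003 0 0 0" --pt "0.0003 0 0 0" --pt "0.0003 0 0 0" --pt "0.0003 0 0 0"

```text
time: 17.52
ee_pos: [0.5621, 0.1904, 0.058]
tcp_rot: [-179.8, -0.0, 80.6]
wrist_force: [-12.0, 3.5, 6.0]
opening: 0.0002
grasp_force: 6.4
```

In the tool's units: -33 cm / 75 = -0.44, -31 cm / 75 = -0.4133.

Call:
servo_tool --pt "-0.0027 0.0004 0.0005 0" --pt "-0.0067 0.0011 0.0015 0" --pt "-0.0133 0.0021 0.0028 0" --pt "-0.0267 0.0043 0.0057 0" --pt "-0.0333 0.0053 0.02 0" --pt "-0.04 0.0067 0.0533 0" --pt "-0.0533 0.0067 0.1067 0" --pt "-0.08 0 0.1467 0" --pt "-0.12 -0.04 0.1733 0" --pt "-0.16 -0.0933 0.1867 0" --pt "-0.1867 -0.1467 0.1867 0" --pt "-0.2133 -0.2 0.1867 0" --pt "-0.2267 -0.2533 0.1867 0" --pt "-0.2267 -0.3067 0.1867 0" --pt "-0.2267 -0.36 0.1867 0" --pt "-0.2267 -0.4133 0.1867 0" --pt "-0.2267 -0.44 0.1867 0" --pt "-0.2267 -0.44 0.1867 0" --pt "-0.2267 -0.44 0.1867 0"

```text
time: 19.1
ee_pos: [0.3928, -0.1414, 0.1986]
tcp_rot: [180.0, 0.0, 80.4]
wrist_force: [0.8, -0.0, 0.2]
opening: -0.0
grasp_force: 0.0
```

Run:
```python
from h import *
o=get_obs();print(o['time'],o['ee_pos'],o['wrist_force'])
ims=[camera(n) for n in('top','side')]
a=cv2.resize(ims[0][140:240,120:220],None,fx=4,fy=4,interpolation=2)
b=cv2.resize(ims[1][145:225,255:355],None,fx=4,fy=5,interpolation=2)
cv2.imwrite('pics/m5.png',np.hstack([a,b])[:,:,::-1])
```

```text
19.1 [ 0.39282694 -0.1414401   0.19858658] [ 0.80477133 -0.04963311  0.1834647 ]
```

View pics/m5.png

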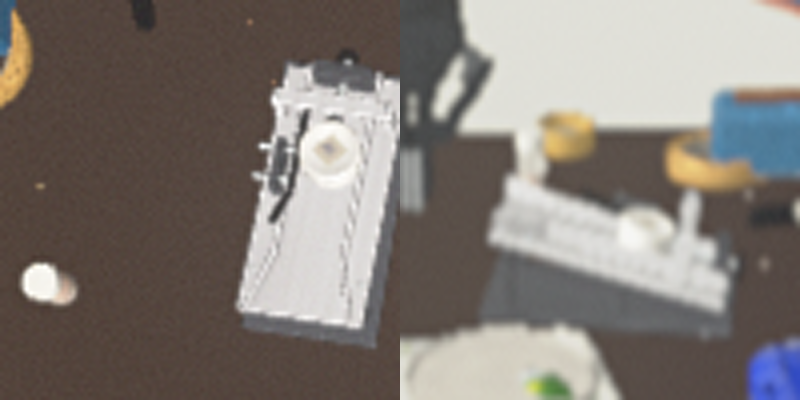

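Picture: the tin sits against the stop pad at about top crop (329,153), flat, with the shoe pushed against its left side. The vial is undisturbed at (45,283) and the gripper is clear.

```bash
python3 -c "
from workcell import *
print(job_done())"
```

```text
the job is handed in; nothing more can be done
None
```

The smallest tin is seated against the screw stop, pressed about 6–7 N beyond the brake drag (estimated from the wrist force; about 13 N total push). The gripper is withdrawn, the other tins and vial were not touched, and the job was handed in at about 19 s; no verdict was returned.

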